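Spring and shut the lever-arch recipe file

TASK

The rings of the larger, two-ring lever-arch recipe file are caught slightly ajar. Lift its lever all the way up so that the rings swing wide open, then press the same lever all the way down again so that they close properly. Leave the lever of the smaller one-ring file alone.

Things in the scene. Friction and masses are not known exactly. Their poses are not given: they have to be found in the camera images.
- file: Larger recipe file, fixed to the table: dark hardboard 280 (x) by 200 (y) by 6 mm, white cards (top at 20 mm) on its +x part; near them two steel wire rings at y = -40 and +40, x about 0, 53 mm high (60 mm when open), and between them a lever. Origin: centre of the underside, z up. The lever hinges about a line parallel to y through x = -30, z = 18 mm and reaches towards -x.
- file_lever (a joint): Angle of the larger file's lever, rad: 0 = fully down, rings closed; grows as its end is lifted, to the stop at 1.0 = fully up, rings wide open (they swing with the lever all the way). Starts ajar (0.16 to 0.28). A light spring helps it up and hinge friction keeps it wherever it is left. About 1 N at its end lifts it, 2 to 5 N presses it down.
- file_roll (a point): Centre of the grip at the end of the larger file's lever: steel cross roll, diameter 12 mm, 26 mm long parallel to the file's y, rigid with the lever, free at both ends. Lever fully down: it lies at x = -120, y = 0, z = 28 mm in the file's frame (90 mm out from the hinge line, 10 mm above it); it swings about the hinge line. Lever bar 8 mm thick.
- small_roll (a point): Centre of the like roll (12 mm by 26 mm) at the end of the 55 mm lever of the smaller file, a board of 190 by 115 mm with only one ring, fixed on the other side of the work surface. Not to be moved.

How it is judged (in metres and radians):
On the way:
1. the larger file's lever is lifted up (above 0.82 rad), its rings wide open (value of joint file_lever above 0.82 rad), for 0.2 s.
At the end, for the whole second after the job is handed in: The larger file's lever is pressed down to within 0.12 rad (7 degrees, 11 mm at its end) of fully down, at rest, and the smaller file's lever end is within 12 mm of where it was (value of joint file_lever below 0.12 rad and velocity of joint file_lever between -0.05 and 0.05 rad/s and distance of small_roll from where it was at the start of the episode below 0.012 m); the robot touches nothing.
It fails at once if the smaller file's lever is moved by more than 12 mm (distance of small_roll from where it was at the start of the episode above 0.012 m).
It also fails if it takes over 40 s, if anything falls off the work surface, if the arm or the gripper's body presses on something with over 40 N, if the wrist force passes 120 N, or if a joint passes its speed limit or range.

ROBOT

A 6-joint arm with a two-finger parallel gripper is mounted at the origin on the work surface. World frame = base frame: x ahead of the robot, y to its left, z up, the work surface at z = 0. Lengths are in m, angles in degrees, forces in N, time in s.
With the tool pointing down it reaches from about 0.3 to 0.75 m from the base axis. Payload 8.5 kg.
Tool frame: the origin (TCP) lies at the very end of the fingers, on their centre line; the grasp point (between the pads) lies 19 mm behind it (env.pinch_z is the distance from the TCP to the grasp point, in m); z points along the fingers, y is the line along which they close (so a half turn about z gives the same grasp; the last joint's range is limited). The gripper opens to 85 mm and grips with 20 to 120 N. Pads are 22 mm wide; open, the fingers measure 114 mm over their backs; the gripper's body (76 mm by 85 mm) begins 54 mm behind the grasp point. The pads swing forward as they close: fully open they stand 13 mm farther back than shut.
Start: joints at [-79.429, 21.807, 74.336, -0, 83.858, -12.336], TCP at [0.214, -0.507, 0.231] pointing down, gripper open.
Joint ranges: [-178.18, 178.18], [-50.72, 133.34], [12.68, 142.11], [-81.47, 261.47], [9.98, 163.14], [-165.26, 165.26]. Speed limits (degrees/s): [136.94, 136.94, 180, 180, 180, 180].

INTERFACE

Orientations are given as a 3x3 rotation matrix whose columns are the frame's x, y, z axes.
In Python, from rig import env, viewer gives the robot as it stands.
- The arm moves only by the tool drive_tool, never from a script. Its argument "series" is a list of rows, each a list of 3 entries, a list of its own where there are three numbers: the shift along the tool's x, y, z in m, then the turn about the tool's z in degrees, then the finger opening in m, from 0 to 0.0854. A call has 1 to 20 rows; each row is the pose to reach, as a shift and turn from the pose commanded when the call began, along the tool's axes at that moment; what a row does not reach only later rows make up. A row lasts 1/10 s, in which the tool goes at most 50 mm and 8.59 degrees, less where a joint would pass 70% of its speed; a pose out of reach is approached as far as the arm can. A call with a gripper value outside its range is refused whole. The fingers move at their own pace and stop on an object; "newtons" is the grip in N (left out, the last holds). Time passes only in rows, so rows that repeat a pose let the fingers close. It gives the time, the measured TCP pose, the force, the opening and the grip force at its end, in the units of the state.
- env.observe(): the state, without advancing time (a new reading comes with each control period).
- viewer.get_image(name): name is "scene" or "top"; returns a dict with "img" (384x512x3 uint8, red, green, blue), "depth" (384x512 float32, m along the optical axis (not along the pixel's ray), 0 where there is no reading), "camera_matrix" (3x3 intrinsics, pixels), "distortion" ([k1, k2, p1, p2, k3] as OpenCV has them; the pictures are not rectified), "rvec" (rotation vector, rad) and "tvec" (3), from world to camera coordinates, as OpenCV has them. Camera axes: x right, y down, z forward; pixel columns grow to the right and rows downward; lengths in m; the calibration is good to about 2 mm. A picture is of the moment at which its call begins.
- env.close_job(): hands the job in; it is judged then, once.
The state is a dict: "time_s": time; "q": joint angles; "qvel": joint speeds; "joint_efforts": joint torques, N m; "position": TCP position; "tool_rot": TCP orientation; "ft_force": force on the tool from outside, world axes, zero at the start; "wrist_torque": the same for the moment, N m; "grip_width": finger opening in m; "gripper_force": force on a finger pad.
Only numpy, scipy, OpenCV 4.12 (cv2) and the standard library are available. Lean on these libraries where they do the work, as an engineer would, in place of code of your own. Each camera call takes 0.05 s, during which the arm holds its last target. There are 200 camera calls.

## Working session

There is one attempt and no reset: what is moved stays moved. The work goes in short steps, Python scripts to look and compute and a tool call to move; the robot and the scene stay as the last step left them, time stands still between calls to the robot, and variables do not carry over. Pictures are saved under pics/ and viewed, at most 10 in all, crops included, and the job is handed in when it is done.

Besides the shell and the picture viewer there is one more tool, called as name(argument=value, ...), one argument or row to a line, values as JSON. drive_tool: Moves the arm, as the interface text tells. Its arguments: {"type":"object","properties":{"series":{"type":"array"},"newtons":{"type":"number"}},"required":["series"]}

```bash
mkdir -p pics; cat > h.py <<'E'
import numpy as np, cv2
from rig import env, viewer
def world(d,uv,z=None):
    K=np.array(d["camera_matrix"]);D=np.array(d["distortion"]);R=cv2.Rodrigues(np.array(d["rvec"]))[0];t=np.array(d["tvec"]).ravel()
    uv=np.array(uv,float).reshape(-1,2);n=cv2.undistortPoints(uv.reshape(-1,1,2),K,D).reshape(-1,2)
    ray=np.c_[n,np.ones(len(n))];C=-R.T@t;w=ray@R
    if z is None: s=np.array([d["depth"][int(round(v)),int(round(u))] for u,v in uv])
    else: s=(z-C[2])/w[:,2]
    return C+w*s[:,None]
E
python3 - <<'E'
from h import *
import pickle
ims={n:viewer.get_image(n) for n in("scene","top")}
pickle.dump(ims,open("i0.pkl","wb"))
for n in ims:
    cv2.imwrite(f"pics/{n}0.png",cv2.resize(ims[n]["img"][:,:,::-1],(800,600)))
s=env.observe();print(s["position"],s["tool_rot"],s["time_s"],env.pinch_z)
for n,d in ims.items():
    R=cv2.Rodrigues(np.array(d["rvec"]))[0];print(n,-R.T@np.array(d["tvec"]).ravel())
E
```

```text
[ 0.21403159 -0.50636047  0.23078834] [[ 9.21147758e-01  3.89213001e-01 -2.19994024e-04]
 [ 3.89212953e-01 -9.21146924e-01  1.27319207e-03]
 [ 2.92896087e-04 -1.25842254e-03 -9.99999165e-01]] 0.1 0.0187
scene [ 1.09635571 -0.34137241  0.51395979]
top [ 0.46358502 -0.0131224   0.80885175]
```

View pics/scene0.png

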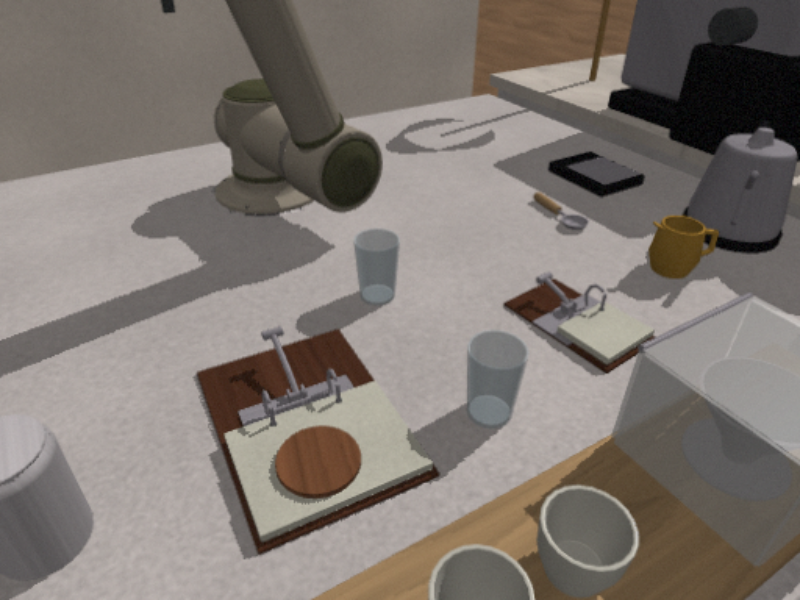

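View pics/top0.png

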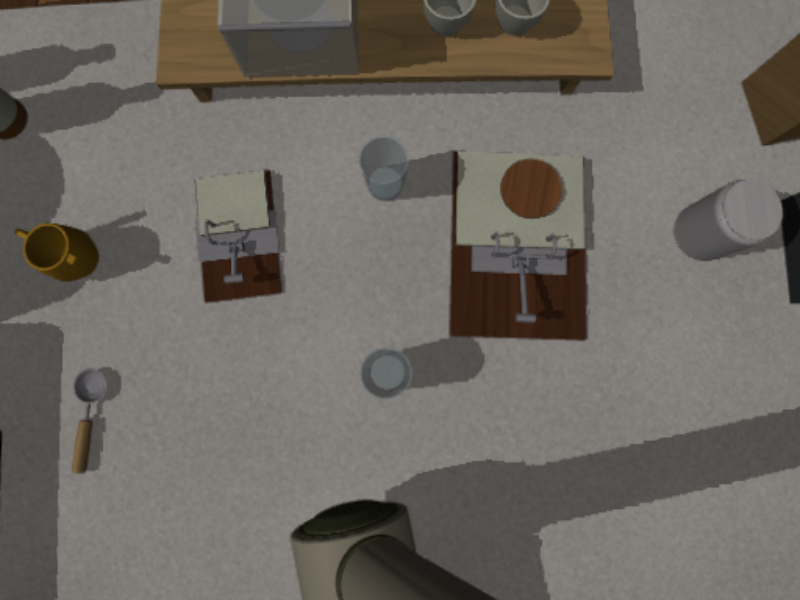

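The top view shows the larger file with its board corners at about (455,152), (584,155), (587,339) and (450,335) in the 800x600 picture. Its lever roll is at (526,317), pointing towards the robot, and the small file is at left with its roll at (233,279). Next I measure the larger file.

```bash
python3 - <<'E'
from h import *
import pickle
ims=pickle.load(open("i0.pkl","rb"));d=ims["top"];S=0.64
# board red-brown mask in the region
hsv=cv2.cvtColor(d["img"],cv2.COLOR_RGB2HSV)
m=np.zeros(hsv.shape[:2],np.uint8);r=(slice(90,225),slice(280,385))
dist=cv2.inRange(hsv,(0,80,20),(18,255,140))[r];card=cv2.inRange(hsv,(20,20,100),(45,110,255))[r]
m[r]=dist|card
m=cv2.morphologyEx(m,cv2.MORPH_OPEN,np.ones((3,3)));m=cv2.morphologyEx(m,cv2.MORPH_CLOSE,np.ones((15,15)))
c=max(cv2.findContours(m,0,2)[0],key=cv2.contourArea);box=cv2.boxPoints(cv2.minAreaRect(c));print("box",box)
px=np.array([[458,152],[584,155],[587,339],[450,335]])*S
W=world(d,px,.006);print(W)
lo=world(d,px[2:],.006);print("low edge ang of -y dir",np.degrees(np.arctan2(*(lo[0]-lo[1])[[0,1]])))
# roll
for z in(.04,.045,.05):print(z,world(d,np.array([[526,317],[517,317],[535,318]])*S,z))
print("depth pt",world(d,np.array([[526,317],[524,290]])*S))
s=ims["scene"];print("scene roll",world(s,np.array([[273,333],[264,335],[282,331]])*S,.0+.045),world(s,np.array([[273,333]])*S))
for n,(x,y,w,h) in {"top":(270,80,120,150),"scene":(110,190,180,170)}.items():
    cv2.imwrite(f"pics/{n}c.png",cv2.resize(ims[n]["img"][y:y+h,x:x+w,::-1],None,fx=4 if n=="top" else 3,fy=4 if n=="top" else 3,interpolation=2))
E
```

```text
box [[287.5667  214.71576]
 [290.16632  96.43221]
 [376.58612  98.33154]
 [373.9865  216.61508]]
[[ 0.78187045 -0.10964364  0.006     ]
 [ 0.77431549 -0.3015949   0.006     ]
 [ 0.49558145 -0.2871608   0.006     ]
 [ 0.50643073 -0.08779301  0.006     ]]
low edge ang of -y dir -176.88512635630687
0.04 [[ 0.5270254  -0.1914473   0.04      ]
 [ 0.52733137 -0.17884172  0.04      ]
 [ 0.52532226 -0.20399971  0.04      ]]
0.045 [[ 0.52661284 -0.19028762  0.045     ]
 [ 0.52691681 -0.17776401  0.045     ]
 [ 0.52492077 -0.2027584   0.045     ]]
0.05 [[ 0.52620027 -0.18912793  0.05      ]
 [ 0.52650226 -0.17668631  0.05      ]
 [ 0.52451928 -0.20151708  0.05      ]]
depth pt [[ 0.52557155 -0.18736066  0.05761966]
 [ 0.56472135 -0.19008884  0.04198322]]
scene roll [[ 0.51593513 -0.18065371  0.045     ]
 [ 0.51398068 -0.19219848  0.045     ]
 [ 0.51790702 -0.16900864  0.045     ]] [[ 0.52898148 -0.18426626  0.055541  ]]
```

View pics/topc.png

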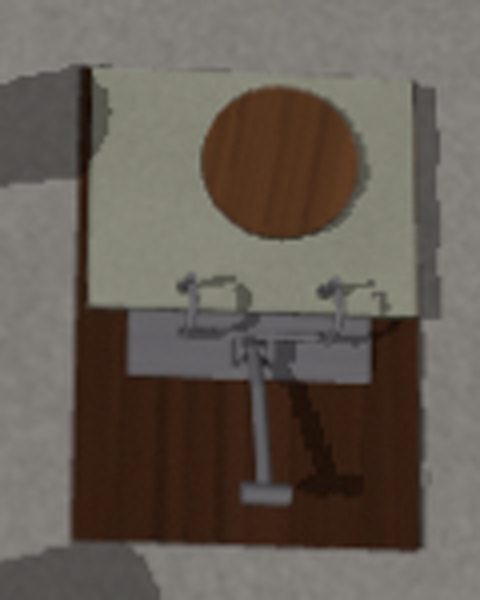

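View pics/scenec.png

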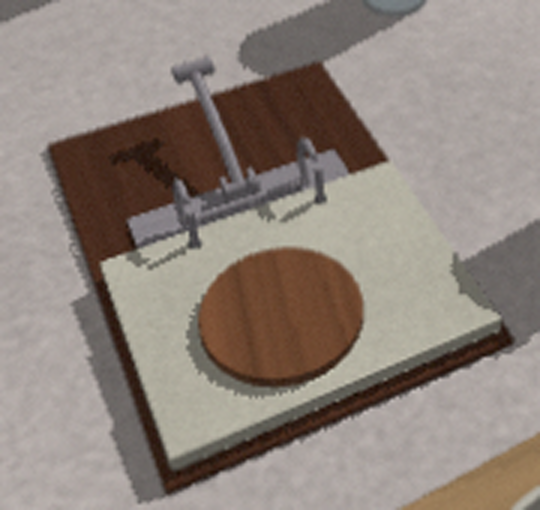

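The crop shows the roll centre at about (266,494), which is image (336.5,203.5), with free ends at 241 and 292. The board's lower edge runs from (74,540) to (420,548). I compute the file pose and the moves from these.

```bash
cat >> h.py <<'E'
def local(p):
    s=env.observe();return np.array(s["tool_rot"]).T@(np.array(p)-s["position"])
E
python3 - <<'E'
from h import *
import pickle
d=pickle.load(open("i0.pkl","rb"))["top"]
f=lambda u,v:(270+u/4-.4,80+v/4-.4)
B=world(d,[f(74,540),f(420,548),f(80,66)],.006);print(B)
e=B[0]-B[1];yaw1=np.degrees(np.arctan2(-e[0],e[1]));g=B[2]-B[0];yaw2=np.degrees(np.arctan2(g[1],g[0]));print("yaw",yaw1,yaw2,np.linalg.norm(e),np.linalg.norm(g))
yaw=np.radians((yaw1+yaw2)/2);ex=np.array([np.cos(yaw),np.sin(yaw),0]);ey=np.array([-ex[1],ex[0],0])
c=(B[1]+B[2])/2;c[2]=0
r=world(d,[f(266,493),f(241,492),f(292,494.5)],.052)
print("file centre",c,"roll",r,"roll in file",[(p-c)@ex for p in r],[(p-c)@ey for p in r])
R=np.array(env.observe()["tool_rot"]);a=R[:,1]
print("turn about tool z (tool down: positive = cw in world)",[(np.degrees(np.arctan2(a[1],a[0])-np.arctan2(k*ey[1],k*ey[0]))+180)%360-180 for k in(1,-1)])
P=r[0];print("local to above roll, tcp z=.15",local([P[0],P[1],.15]), "tcp z .040",local([P[0],P[1],.04]))
E
```

```text
[[ 0.50597451 -0.08800362  0.006     ]
 [ 0.49646347 -0.28472098  0.006     ]
 [ 0.78494767 -0.10143891  0.006     ]]
yaw -2.7680223746719146 -2.7572229100051167 0.1969471479600316 0.2792964935868337
file centre [ 0.64070557 -0.19307994  0.        ] roll [[ 0.52612792 -0.18750315  0.052     ]
 [ 0.52699086 -0.17406683  0.052     ]
 [ 0.52498143 -0.20148519  0.052     ]] roll in file [np.float64(-0.11471327275533656), np.float64(-0.11449894557497918), np.float64(-0.1151845287354387)] [np.float64(4.7871967050860806e-05), np.float64(0.013510168550425517), np.float64(-0.013973175924684174)]
turn about tool z (tool down: positive = cw in world) [np.float64(-154.3318193235621), np.float64(25.668180676437913)]
local to above roll, tcp z=.15 [ 0.41156657 -0.17214082  0.08112558] tcp z .040 [ 0.41153435 -0.1720024   0.19112549]
```

drive_tool(
  series=[
    [[0.04, -0.017, 0.0], 5, 0.06],
    [[0.08, -0.034, 0.0], 10, 0.06],
    [[0.12, -0.05, 0.0], 15, 0.06],
    [[0.16, -0.067, 0.0], 20, 0.06],
    [[0.2, -0.084, 0.0], 25.67, 0.06],
    [[0.24, -0.1, 0.0], 25.67, 0.06],
    [[0.28, -0.117, 0.0], 25.67, 0.06],
    [[0.32, -0.134, 0.0], 25.67, 0.06],
    [[0.36, -0.151, 0.02], 25.67, 0.06],
    [[0.4, -0.167, 0.04], 25.67, 0.06],
    [[0.4115, -0.172, 0.06], 25.67, 0.06],
    [[0.4115, -0.172, 0.08], 25.67, 0.06],
    [[0.4115, -0.172, 0.08], 25.67, 0.06],
    [[0.4115, -0.172, 0.08], 25.67, 0.06],
  ],
  newtons=20,
)

```text
time_s: 1.5
position: [0.5261, -0.1882, 0.1516]
tool_rot: [[0.999, -0.048, -0.0], [-0.048, -0.999, 0.0], [-0.0, -0.0, -1.0]]
ft_force: [0.8, 0.2, -0.1]
grip_width: 0.0602
gripper_force: 0.0
```

```bash
python3 - <<'E'
from h import *
s=env.observe();R=np.array(s["tool_rot"]);print(s["time_s"],s["position"],R,s["grip_width"],local([.526,-.1875,.04]))
d=viewer.get_image("scene");cv2.imwrite("pics/s1.png",cv2.resize(d["img"][130:370,60:380,::-1],(800,600)))
E
```

```text
1.5 [ 0.52613354 -0.18819291  0.15159408] [[ 9.98827471e-01 -4.84102843e-02 -3.55778594e-04]
 [-4.84102234e-02 -9.98827522e-01  1.77816494e-04]
 [-3.63969599e-04 -1.60384678e-04 -9.99999921e-01]] 0.06024501901241966 [-0.00012631 -0.00066774  0.11159424]
```

View pics/s1.png

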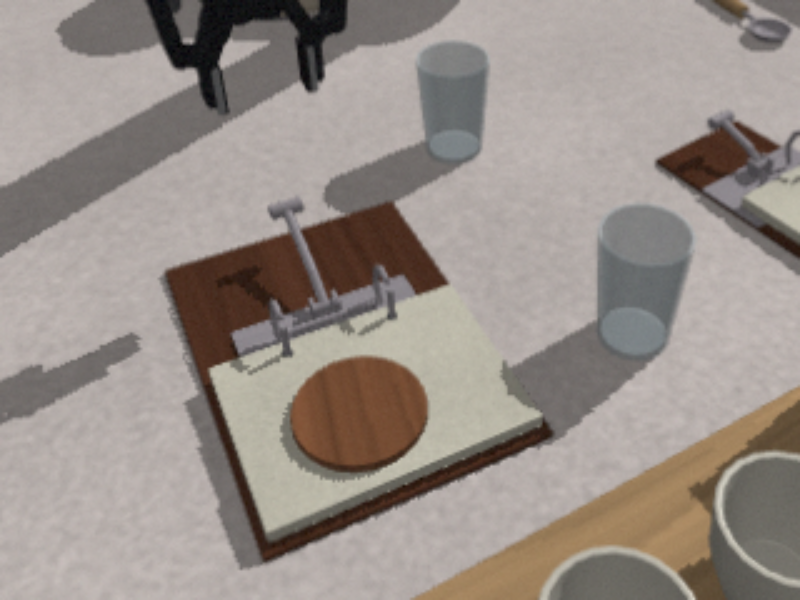

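The gripper is open straight over the roll, which is at (286,208), with fingertips at about (220,108) and (315,85). Now I descend and close the pads on the roll's ends.

drive_tool(
  series=[
    [[0, -0.0007, 0.03], 0, 0.06],
    [[0, -0.0007, 0.06], 0, 0.06],
    [[0, -0.0007, 0.085], 0, 0.06],
    [[0, -0.0007, 0.105], 0, 0.06],
    [[0, -0.0007, 0.117], 0, 0.06],
    [[0, -0.0007, 0.117], 0, 0.06],
    [[0, -0.0007, 0.117], 0, 0.04],
    [[0, -0.0007, 0.117], 0, 0.03],
    [[0, -0.0007, 0.117], 0, 0.015],
    [[0, -0.0007, 0.117], 0, 0.015],
    [[0, -0.0007, 0.117], 0, 0.015],
    [[0, -0.0007, 0.117], 0, 0.015],
  ],
  newtons=20,
)

```text
time_s: 2.75
position: [0.5264, -0.1858, 0.0351]
tool_rot: [[0.999, -0.048, 0.001], [-0.048, -0.999, 0.002], [0.001, -0.002, -1.0]]
ft_force: [0.3, 8.0, 1.4]
grip_width: 0.0254
gripper_force: 24.6
```

```bash
python3 - <<'E'
from h import *
s=env.observe();p=np.array(s["position"]);print(s["time_s"],p,s["ft_force"],s["grip_width"],s["gripper_force"])
d=viewer.get_image("scene");cv2.imwrite("pics/s2.png",cv2.resize(d["img"][160:300,100:290,::-1],(800,590),interpolation=2))
# roll path in tool axes (x~file x, z down)
for th in(.25,.4,.55,.7,.85,.97,0):
    a=.1107+th;a0=.1107+.25;print(th,.09055*(np.cos(a0)-np.cos(a)),-.09055*(np.sin(a)-np.sin(a0)))
R=np.array(s["tool_rot"]);print("file ex in tool",R.T@[np.cos(-.0482),np.sin(-.0482),0])
E
```

```text
2.75 [ 0.52635408 -0.1858478   0.0351198 ] [0.33282758 7.9929747  1.35021239] 0.025398545887165724 24.57476019859314
0.25 0.0 -0.0
0.4 0.005727055027509986 -0.012302011957988822
0.55 0.013228191093129792 -0.02361004517458689
0.7 0.022334948852315444 -0.033670145602422534
0.85 0.03284281015880049 -0.04225638507417627
0.97 0.04210023769234152 -0.04793338917007455
0 -0.005272636601333776 0.021954321215742187
file ex in tool [ 9.99999813e-01 -2.64456203e-04  5.51359340e-04]
```

View pics/s2.png

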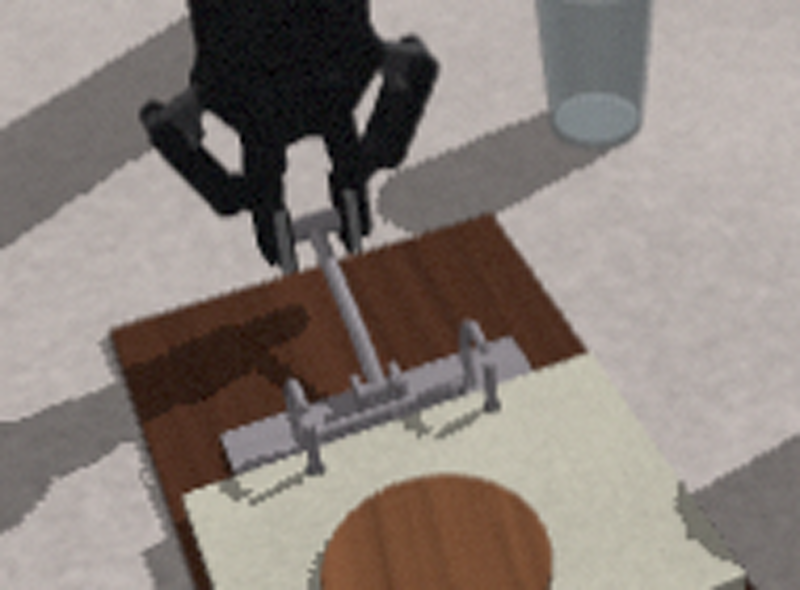

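The pads hold both ends of the roll (at about (320,222), width 25.4 mm). Now I lift along the lever's arc, shifting about 2 mm sideways to relieve the side force.

drive_tool(
  series=[
    [[0.0015, -0.002, -0.004], 0, 0.015],
    [[0.0035, -0.002, -0.008], 0, 0.015],
    [[0.006, -0.002, -0.0125], 0, 0.015],
    [[0.0095, -0.002, -0.018], 0, 0.015],
    [[0.0132, -0.002, -0.0236], 0, 0.015],
    [[0.0175, -0.002, -0.029], 0, 0.015],
    [[0.0223, -0.002, -0.0337], 0, 0.015],
    [[0.0275, -0.002, -0.038], 0, 0.015],
    [[0.0328, -0.002, -0.0423], 0, 0.015],
    [[0.0375, -0.002, -0.0453], 0, 0.015],
    [[0.0413, -0.002, -0.0475], 0, 0.015],
    [[0.0413, -0.002, -0.0475], 0, 0.015],
    [[0.0413, -0.002, -0.0475], 0, 0.015],
    [[0.0413, -0.002, -0.0475], 0, 0.015],
  ],
)

```text
time_s: 4.2
position: [0.5678, -0.1876, 0.0821]
tool_rot: [[0.999, -0.048, 0.001], [-0.048, -0.999, -0.001], [0.001, 0.001, -1.0]]
ft_force: [-0.5, -4.0, 0.7]
grip_width: 0.0247
gripper_force: 23.8
```

```bash
python3 - <<'E'
from h import *
s=env.observe();p=np.array(s["position"]);print(s["time_s"],p,s["ft_force"],s["grip_width"],s["gripper_force"])
d=viewer.get_image("scene");cv2.imwrite("pics/s3.png",cv2.resize(d["img"][140:300,100:310,::-1],(800,600),interpolation=2))
E
```

```text
4.2 [ 0.56778566 -0.18755511  0.08207652] [-0.51819684 -4.00222285  0.66944116] 0.024721253982372772 23.827791810035706
```

View pics/s3.png

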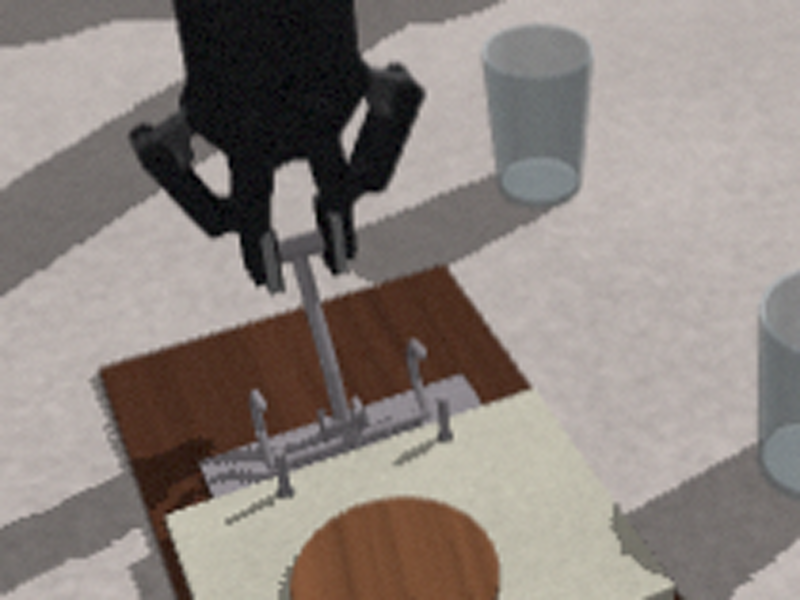

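The rings stand wide open and the roll at (300,247) is still held. I nudge it to the stop, hold there, then follow the arc back down.

drive_tool(
  series=[
    [[0.0032, 0.001, -0.0018], 0, 0.015],
    [[0.0032, 0.001, -0.0018], 0, 0.015],
    [[0.0032, 0.001, -0.0018], 0, 0.015],
    [[0, 0.001, 0], 0, 0.015],
    [[-0.0085, 0.001, 0.0052], 0, 0.015],
    [[-0.0138, 0.001, 0.0095], 0, 0.015],
    [[-0.019, 0.001, 0.0138], 0, 0.015],
    [[-0.0238, 0.001, 0.0185], 0, 0.015],
    [[-0.0281, 0.001, 0.0239], 0, 0.015],
    [[-0.0318, 0.001, 0.0295], 0, 0.015],
    [[-0.0353, 0.001, 0.035], 0, 0.015],
    [[-0.0378, 0.001, 0.0395], 0, 0.015],
    [[-0.0413, 0.001, 0.0475], 0, 0.015],
    [[-0.0432, 0.001, 0.053], 0, 0.015],
    [[-0.045, 0.001, 0.059], 0, 0.015],
    [[-0.046, 0.001, 0.065], 0, 0.015],
    [[-0.0466, 0.001, 0.0695], 0, 0.015],
    [[-0.0466, 0.001, 0.0705], 0, 0.015],
    [[-0.0466, 0.001, 0.0705], 0, 0.015],
    [[-0.0466, 0.001, 0.0705], 0, 0.015],
  ],
)

```text
time_s: 6.25
position: [0.5201, -0.1853, 0.0111]
tool_rot: [[0.999, -0.048, -0.002], [-0.048, -0.999, 0.001], [-0.002, -0.001, -1.0]]
ft_force: [-1.7, 5.1, 6.6]
grip_width: 0.0255
gripper_force: 25.7
```

```bash
python3 - <<'E'
from h import *
s=env.observe();p=np.array(s["position"]);print(s["time_s"],p,s["ft_force"],s["grip_width"],s["gripper_force"])
d=viewer.get_image("scene");cv2.imwrite("pics/s4.png",cv2.resize(d["img"][160:300,100:290,::-1],(800,590),interpolation=2))
E
```

```text
6.25 [ 0.52012759 -0.18531966  0.01109894] [-1.7357191   5.08231753  6.59304198] 0.02554845459248678 25.724089443683624
```

View pics/s4.png

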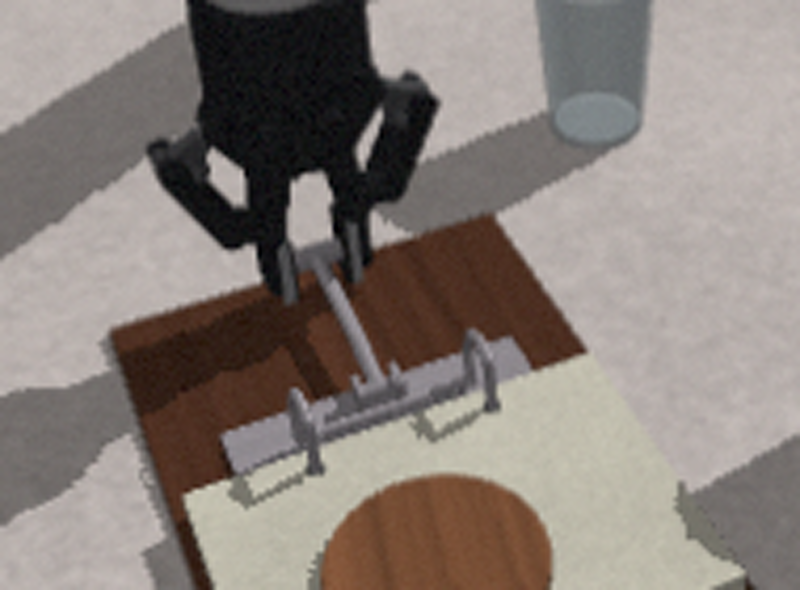

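The rings look closed, with the roll at (322,250). To be certain I release, rise, shut the fingers and press on the top of the roll, which sits at about 34 mm when fully down.

drive_tool(
  series=[
    [[0, 0, -0.001], 0, 0.04],
    [[0, 0, -0.001], 0, 0.06],
    [[0, 0, -0.001], 0, 0.06],
    [[0, 0, -0.001], 0, 0.06],
    [[0, 0, -0.02], 0, 0.06],
    [[0, 0, -0.05], 0, 0.06],
    [[0, 0, -0.07], 0, 0.06],
    [[0, 0, -0.07], 0, 0.03],
    [[0, 0, -0.07], 0, 0.0],
    [[0, 0, -0.07], 0, 0.0],
    [[0, 0, -0.07], 0, 0.0],
    [[0, 0, -0.07], 0, 0.0],
  ],
)

```text
time_s: 7.5
position: [0.5207, -0.1859, 0.0806]
tool_rot: [[0.999, -0.048, -0.001], [-0.048, -0.999, 0.001], [-0.001, -0.001, -1.0]]
ft_force: [0.5, -0.2, 0.7]
grip_width: 0.0
gripper_force: 0.0
```

```bash
python3 - <<'E'
from h import *
s=env.observe();p=np.array(s["position"]);print(s["time_s"],p,s["ft_force"],s["grip_width"],s["gripper_force"])
d=viewer.get_image("scene");cv2.imwrite("pics/s5.png",cv2.resize(d["img"][160:300,100:290,::-1],(800,590),interpolation=2))
E
```

```text
7.5 [ 0.52071928 -0.18594413  0.08059957] [ 0.52734685 -0.17656209  0.68727817] 4.405953502419894e-05 0.0
```

View pics/s5.png

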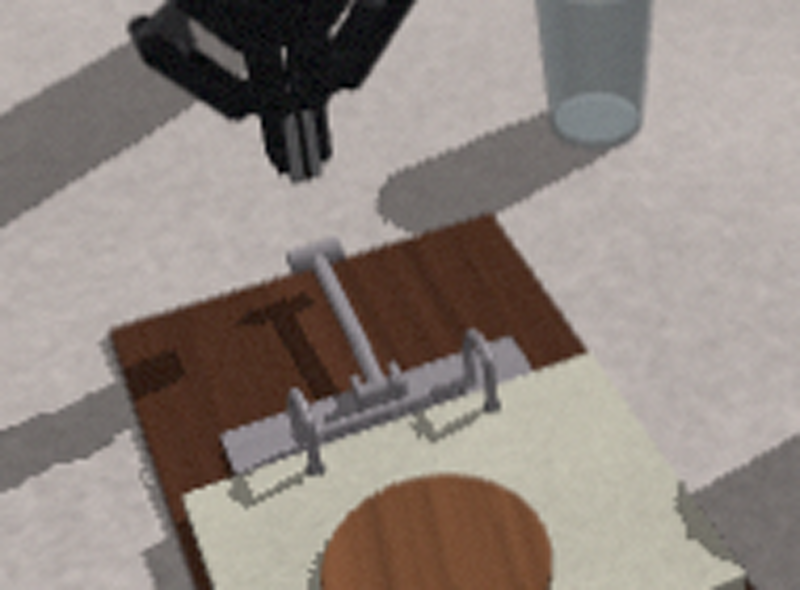

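The lever is down and free with the rings closed, and the shut fingertips are above the roll at (317,255). Now a gentle press.

drive_tool(
  series=[
    [[0, 0, 0.015], 0, 0.0],
    [[0, 0, 0.03], 0, 0.0],
    [[0, 0, 0.038], 0, 0.0],
    [[0, 0, 0.043], 0, 0.0],
    [[0, 0, 0.046], 0, 0.0],
    [[0, 0, 0.048], 0, 0.0],
    [[0, 0, 0.048], 0, 0.0],
    [[0, 0, 0.048], 0, 0.0],
  ],
)

```text
time_s: 8.35
position: [0.5211, -0.1861, 0.0339]
tool_rot: [[0.999, -0.048, 0.001], [-0.048, -0.999, -0.0], [0.001, 0.0, -1.0]]
ft_force: [-1.3, -0.2, 3.4]
grip_width: -0.0
gripper_force: 1.7
```

drive_tool(
  series=[
    [[0, 0, -0.03], 0, 0.0],
    [[0, 0, -0.08], 0, 0.0],
    [[0, 0, -0.12], 0, 0.0],
    [[0, 0, -0.12], 0, 0.0],
    [[0, 0, -0.12], 0, 0.0],
    [[0, 0, -0.12], 0, 0.0],
  ],
)

```text
time_s: 8.95
position: [0.5205, -0.1858, 0.1522]
tool_rot: [[0.999, -0.048, -0.002], [-0.048, -0.999, 0.001], [-0.002, -0.001, -1.0]]
ft_force: [-0.4, -0.7, -1.5]
grip_width: -0.0002
gripper_force: 0.0
```

```bash
python3 - <<'E'
from h import *
d=viewer.get_image("scene");cv2.imwrite("pics/s6.png",cv2.resize(d["img"][160:300,100:290,::-1],(800,590),interpolation=2))
s=env.observe();print(s["time_s"],s["position"],s["ft_force"])
print(world(d,[[100+315*190/800,160+250*140/590]]))
E
```

```text
9.0 [ 0.52045222 -0.18575841  0.15201528] [-0.80202203  0.21304105 -0.28035014]
[[ 0.52099448 -0.18377035  0.0336343 ]]
```

View pics/s6.png

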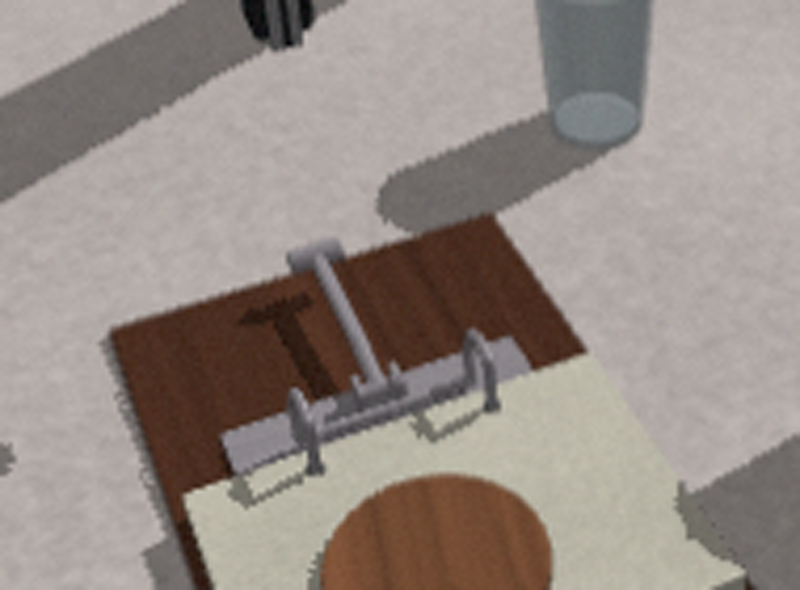

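The lever is fully down with the roll's top at 34 mm (315,250), the rings are closed and the gripper is clear, so I hand the job in.

```bash
python3 -c "
from rig import env
print(env.close_job())"
```

```text
the job is handed in; nothing more can be done
None
```

I lifted the larger file's lever to its upper stop, opening the rings wide, then pressed it fully down so they closed; I kept clear of the smaller file and handed the job in at about 9 s, but no verdict was returned.

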